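Weigh the blue core sample under its own lid

ROBOT

A 7-joint arm with a two-finger parallel gripper is mounted at the origin on the work surface. World frame = base frame: x ahead of the robot, y to its left, z up, the work surface at z = 0. Lengths are in m, angles in degrees, forces in N, time in s.
With the tool pointing down it reaches from about 0.4 to 0.9 m from the base axis. Payload 5.6 kg.
Tool frame: the origin (TCP) lies at the centre of the arm's flange, where the gripper is bolted on; the fingertips stand 190 mm ahead of it and the grasp point (between the pads) lies 171 mm ahead of it (arm.tip_reach is the distance from the TCP to the fingertips, in m); z points along the fingers, y is the direction in which the jaws open and shut (so a half turn about z gives the same grasp; the last joint's range is limited). The gripper opens to 92 mm and grips with 3 to 60 N. Pads are 20 mm wide; open, the fingers measure 128 mm over their backs; the gripper's body (75 mm by 189 mm) begins 69 mm behind the grasp point.
Start: joints at [-76.031, 26.786, -0.665, 91.828, 0.344, 61.387, -3.226], TCP at [0.184, 0.623, 0.405] pointing down, gripper open.
Joint ranges: [-144.91, 144.91], [-17.63, 115.5], [-89.93, 88.59], [15.96, 139.68], [-74.01, 254.01], [8.47, 105.57], [-167.45, 167.45]. Speed limits (degrees/s): [147.25, 147.25, 180, 180, 180, 180, 180].

INTERFACE

Orientations are given as a 3x3 rotation matrix whose columns are the frame's x, y, z axes.
In Python, from workcell import arm, capture, get_calibration, finder gives the robot as it stands.
- The arm moves only by the tool drive_tool, never from a script. Its argument "increments" is a list of rows, each a list of 7 numbers: the shift along the tool's x, y, z in mm, then the turn, a rotation vector about the tool's x, y, z in rad, then the closure, from -1 (fully open) to 1 (shut). A call has 1 to 5 rows; each row is the pose to reach, as a shift and turn from the pose commanded when the call began, along the tool's axes at that moment; what a row does not reach only later rows make up. A row lasts 1/10 s, in which the tool goes at most 50 mm and 8.59 degrees, less where a joint would pass 70% of its speed; a pose out of reach is approached as far as the arm can. A call with a gripper value outside its range is refused whole. The fingers move at their own pace and stop on an object; "newtons" is the grip in N (left out, the last holds). Time passes only in rows, so rows that repeat a pose let the fingers close. It gives the time, the measured TCP pose, the force and the opening at its end, in the units of the state.
- arm.sense(): the state, without advancing time (a new reading comes with each control period).
- capture(name): name is "scene" or "top" or "wrist"; returns the picture (384x512x3 uint8, red, green, blue); there is no depth.
- get_calibration(name): a dict with "mtx" (3x3 intrinsics, pixels), "distortion" ([k1, k2, p1, p2, k3] as OpenCV has them; the pictures are not rectified), "extrinsics" (4x4, takes a point from world to camera coordinates). Camera axes: x right, y down, z forward; pixel columns grow to the right and rows downward; lengths in m; the calibration is good to about 2 mm. A picture is of the moment at which its call begins: read the wrist's pose just before it. get_calibration takes no time and is no camera call; for the wrist camera it gives the pose at the moment of the call.
- arm.finish_job(): hands the job in, once; it reports no verdict.
Trained networks look in the newest picture that a camera, given by its name, has taken for a name from the list of things; names that differ only in an ending like _2 or _b are one class to them, and where a whole thing is asked for, a point or a joint stands for the part that bears it (a point fixed in the world has none). Each returns a list of dicts, best first, with "conf" (0 to 1); they miss things now and then, are a little off and sometimes report something else, mostly with a low value. They report only what shows in the picture. A call takes as long as a camera call. They do not tell look-alikes from the thing itself.
- finder.silhouettes(name, camera): "region" (384x512 bool, what is visible of it).
- finder.tip_of(name, camera): "position" ([x, y, z] in m, in world coordinates, good to about 4 mm: a listed point, or the origin of a listed thing).
The state is a dict: "t": time; "joint_positions": joint angles; "joint_velocities": joint speeds; "effort": joint torques, N m; "tool_pos": TCP position; "tcp_rot": TCP orientation; "force": force on the tool from outside, world axes, zero at the start; "ft_torque": the same for the moment, N m; "width": opening from 0.0 (shut) to 1.0 (fully open).
Only numpy, scipy, OpenCV 4.12 (cv2) and the standard library are available. Lean on these libraries where they do the work, as an engineer would, in place of code of your own. Each camera call takes 0.05 s, during which the arm holds its last target.

TASK

Carry the open pan with the blue band, with the two rock cores standing in it, level and without toppling them, and set it down gently in the middle of the balance's weighing plate, lengthwise along the plate. Then find the blue lid and put it on that pan so that it sits flat, fully down on the rim. Leave the yellow pan, the yellow lid and the other things on the bench where they are.

Things in the scene. Friction and masses are not known exactly. Their poses are not given: they have to be found in the camera images.
- pan_blue_mid (a point): Centre (23 mm above the underside) of the open steel pan with a dark blue band round its upper outside. Loose, on the bench, a box 124 long (x) x 58 wide (y) x 46 mm high, walls and floor 3 mm, about 0.18 kg; the same either way round. z is up. It can be gripped from above across its 58 mm width, fingers outside the long walls.
- core_a_center (a point): Centre of a grey-brown rock core, a loose upright cylinder 18 mm in diameter and 34 mm high, about 25 g, standing on the floor of the blue pan, about 30 mm from the pan's middle on its -x side; its z runs along its axis.
- core_b_center (a point): Centre of the second, equal rock core, about 30 mm from the blue pan's middle on its +x side.
- plate (a point): Centre of the top face of the balance's steel weighing plate, 150 (x) x 90 mm (y), level, 55 mm above the bench, z up; fixed, position and yaw vary. The white body below, 210 x 170 x 43 mm, reaches 120 mm from this point to -x, where a low black panel (top 49 mm above the bench) faces the robot, and 90 mm to +x.
- lid_blue_grip (a point): Centre of the grip bar of the blue lid, which lies loose, level and right way up on the bench. Bar: white, 56 long (x) x 12 wide (y) x 12 mm high, on two posts, its centre 25 mm above the top of the lid's plate and 34 mm above the lid's lowest face. With the lid seated the bar centre is 51 mm above point pan_blue_mid (74 mm above the pan's underside). It fits either way round. z is up.
- pan_blue: The same blue-banded pan; origin at the centre of its underside.
- lid_blue: The same blue lid, 0.1 kg; origin at the centre of its lowest face. A blue plate 128 (x) x 62 (y) x 3 mm with a stepped steel lip below it, 6 mm deep, that goes inside the pan: upper half 113 x 47, lower half 109 x 43 mm (pan opening 118 x 52 mm).
- balance: The balance that carries the weighing plate, a delicate instrument; origin under the centre of its body, 15 mm to -x of the plate's centre.
- pan_yellow_mid (a point): Centre of a like pan with a yellow band, holding dark ore lumps. Not to be moved. It may stand in either of the two pan places.
- lid_yellow_grip (a point): Centre of the white grip bar of the yellow lid, otherwise like the blue one. Not to be moved. It may lie in either of the two lid places.
- sieve_mid (a point): Centre of a round brass sieve, 100 mm in diameter, 35 mm high. Bystander.
- jar_mid (a point): Centre of an amber glass jar with a white cap, 60 mm in diameter, 90 mm high. Bystander.
- bottle_mid (a point): Centre of a white bottle with a red cap, 60 mm in diameter, 160 mm high. Bystander.
- brush_grip (a point): Handle of a small brush lying on the bench. Bystander.
Things that resemble listed ones, but are neither listed nor needed, are in the scene too. What is shaped like the lid_blue but turquoise is not meant.

How it is judged:
By the outcome, as a careful person would: the job done as asked, in the order asked, and still so for the second after the job is handed in, with the robot touching nothing.
It also fails if it takes over 70 s, if anything falls off the work surface, if the arm or the gripper's body presses on something with over 40 N, if the wrist force passes 120 N, or if a joint passes its speed limit or range.

## Working session

There is one attempt and no reset: what is moved stays moved. The work goes in short steps, Python scripts to look and compute and a tool call to move; the robot and the scene stay as the last step left them, time stands still between calls to the robot, and variables do not carry over. Pictures are saved under pics/ and viewed, and the job is handed in when it is done.

Besides the shell and the picture viewer there is one more tool, called after "Call:" as name(argument=value, ...), one argument or row to a line, values as JSON. drive_tool: Moves the arm, as the interface text tells. Its arguments: {"type":"object","properties":{"increments":{"type":"array"},"newtons":{"type":"number"}},"required":["increments"]}

```bash
mkdir -p pics; ls; cat > h.py <<'E'
import numpy as np, cv2
from workcell import arm, capture, get_calibration, finder
def save(n,f):
    im=capture(n); cv2.imwrite('pics/'+f,im[:,:,::-1]); return im
def proj(n,p):
    c=get_calibration(n);E=np.array(c['extrinsics']);p=np.atleast_2d(np.array(p,float))
    r,_=cv2.Rodrigues(E[:3,:3]); return cv2.projectPoints(p,r,E[:3,3],np.array(c['mtx']),np.array(c['distortion'],float))[0][:,0]
def ray(n,uv,z):
    c=get_calibration(n);E=np.array(c['extrinsics'])
    q=cv2.undistortPoints(np.array(uv,float).reshape(-1,1,2),np.array(c['mtx']),np.array(c['distortion'],float))[:,0]
    d=np.c_[q,np.ones(len(q))]@E[:3,:3]; o=-E[:3,:3].T@E[:3,3]
    return o+d*((z-o[2])/d[:,2])[:,None]
E
python3 - <<'E'
from h import *
np.set_printoptions(precision=4,suppress=True)
s=arm.sense(); print(s['t'],s['tool_pos'],s['tcp_rot'],s['force'],s['width'])
for c in ['scene','top']:
    save(c,c+'0.png')
    for n in ['pan_blue_mid','plate','lid_blue_grip','core_a_center','sieve_mid','jar_mid','bottle_mid','brush_grip']:
        print(c,n,[(np.round(d['position'],4),round(d['conf'],2)) for d in finder.tip_of(n,c)])
print(arm.sense()['t'])
E
```

```text
pics
0.0 [0.1839 0.6232 0.4038] [[-0.9591  0.2829 -0.0003]
 [ 0.2829  0.9591 -0.0017]
 [-0.0001 -0.0017 -1.    ]] [ 0.6562 -0.4401 -0.3849] 1.0014912027155902
scene pan_blue_mid [(array([0.4656, 0.2691, 0.0218]), 0.94)]
scene plate [(array([ 0.5607, -0.3006,  0.0571]), 0.95)]
scene lid_blue_grip [(array([0.6355, 0.011 , 0.0318]), 0.73), (array([ 0.4658, -0.0848,  0.0365]), 0.7)]
scene core_a_center [(array([ 0.63  ,  0.0137, -0.0018]), 0.52), (array([0.4318, 0.2787, 0.0206]), 0.41)]
scene sieve_mid [(array([ 0.7932, -0.0519,  0.0157]), 0.66)]
scene jar_mid [(array([ 0.5253, -0.5092,  0.0434]), 0.63), (array([0.632 , 0.0119, 0.0337]), 0.33)]
scene bottle_mid [(array([0.6723, 0.3865, 0.0805]), 0.66)]
scene brush_grip [(array([0.4446, 0.5107, 0.0093]), 0.91)]
top pan_blue_mid [(array([0.4623, 0.275 , 0.0218]), 0.76)]
top plate [(array([ 0.5666, -0.3013,  0.0591]), 0.65), (array([ 0.5239, -0.505 ,  0.0448]), 0.27), (array([0.4663, 0.2768, 0.0047]), 0.2)]
top lid_blue_grip [(array([0.6296, 0.0103, 0.0347]), 0.73), (array([ 0.4606, -0.0925,  0.0383]), 0.66)]
top core_a_center [(array([ 0.7897, -0.0525,  0.0167]), 0.55), (array([0.4394, 0.2755, 0.0246]), 0.38)]
top sieve_mid [(array([ 0.7907, -0.0551,  0.0178]), 0.89)]
top jar_mid [(array([ 0.5217, -0.5063,  0.0447]), 0.61)]
top bottle_mid [(array([0.6778, 0.387 , 0.08  ]), 0.79)]
top brush_grip [(array([0.4382, 0.5098, 0.0031]), 0.82)]
0.9
```

View pics/scene0.png

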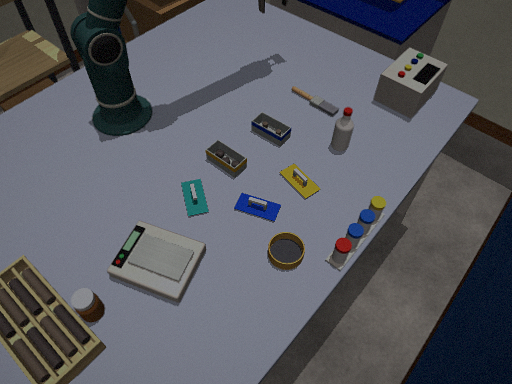

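View pics/top0.png

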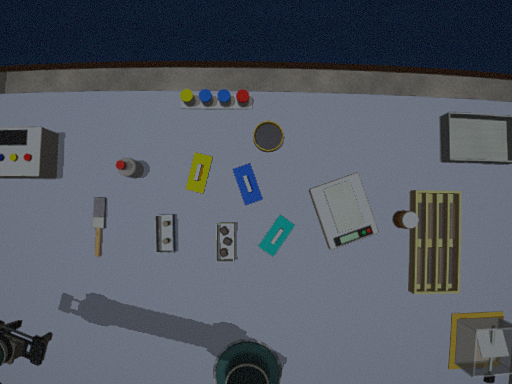

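The scene shows the blue pan with two cores at (271,127), the blue lid at (257,206), and the turquoise decoy at (194,197). The yellow pan is at (226,158), the yellow lid at (300,180) and the balance at (157,260). In the top view the blue pan is at (166,233), the blue lid at (247,184) and the plate at (343,205).

```bash
python3 - <<'E'
from h import *
np.set_printoptions(precision=4,suppress=True)
im=save('top','top1.png')
for n,z in [('pan_blue',0.046),('plate',0.055),('lid_blue',0.009)]:
    for d in finder.silhouettes(n,'top'):
        m=d['region'].astype(np.uint8); 
        c,_=cv2.findContours(m,0,2); c=max(c,key=cv2.contourArea)
        b=cv2.boxPoints(cv2.minAreaRect(c)); w=ray('top',b,z)
        e=w[1]-w[0];f=w[2]-w[1]
        L=e if np.hypot(*e[:2])>np.hypot(*f[:2]) else f
        print(n,round(d['conf'],2),w.mean(0),np.linalg.norm(e),np.linalg.norm(f),'yaw',np.degrees(np.arctan2(L[1],L[0]))%180)
z=cv2.resize(im[100:270,60:400],None,fx=2.3,fy=2.3,interpolation=cv2.INTER_CUBIC); cv2.imwrite('pics/topz.png',z[:,:,::-1])
E
```

```text
pan_blue 0.91 [0.4631 0.2733 0.046 ] 0.0655551810451903 0.12571918064520976 yaw 1.0574745894779198
plate 0.59 [ 0.5454 -0.2996  0.055 ] 0.17455210135144825 0.21075993717237393 yaw 19.328554740769704
lid_blue 0.94 [0.6299 0.0109 0.009 ] 0.06079951597078153 0.1257670298509645 yaw 19.338871349064448
lid_blue 0.65 [ 0.4599 -0.09    0.009 ] 0.12638281302060023 0.06546564370274029 yaw 145.92750179067932
```

View pics/topz.png

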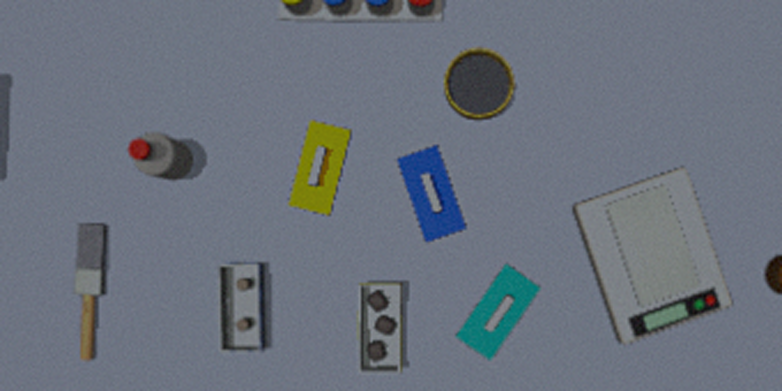

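```bash
cat >> h.py <<'E'
from scipy.spatial.transform import Rotation as Ro
np.set_printoptions(precision=4,suppress=True)
def Rt(yaw):
    y=np.radians(yaw); x=np.array([np.cos(y),np.sin(y),0]); z=np.array([0,0,-1.]); return np.c_[x,np.cross(z,x),z]
def go(p,yaw):
    s=arm.sense(); R=np.array(s['tcp_rot']); a=R.T@(np.array(p)-s['tool_pos'])*1000
    print('t',s['t'],'pos',s['tool_pos'],'w',s['width'],'F',s['force']); print('shift mm',a.round(2),'turn',Ro.from_matrix(R.T@Rt(yaw)).as_rotvec().round(4),'dist',np.linalg.norm(a))
E
python3 -c "
from h import *
go([0.463,0.273,0.36],181)"
```

```text
t 1.1 pos [0.1839 0.6234 0.4047] w 0.9991462597183518 F [-0.2877  0.4111  0.5805]
shift mm [-366.86 -257.16   44.7 ] turn [ 0.0001  0.     -0.3043] dist 450.23602800811466
```

Call:
drive_tool(
  increments=[
    [-20,-14,2,0,0,-0.02,-1],
    [-55,-39,7,0,0,-0.05,-1],
    [-92,-64,11,0,0,-0.08,-1],
    [-129,-90,15,0,0,-0.11,-1],
    [-166,-116,20,0,0,-0.14,-1],
  ],
  newtons=30,
)

```text
t: 1.6
tool_pos: [0.3112, 0.4638, 0.3848]
tcp_rot: [[-0.989, 0.145, 0.0], [0.145, 0.989, 0.001], [-0.0, 0.001, -1.0]]
force: [0.6, 0.2, 0.5]
width: 1.005
```

```bash
python3 -c "
from h import *
go([0.463,0.273,0.36],181)"
```

```text
t 1.6 pos [0.3112 0.4638 0.3848] w 1.004796206693114 F [0.6241 0.2369 0.5186]
shift mm [-177.82 -166.79   24.76] turn [ 0.0006  0.0004 -0.1628] dist 245.05594781296094
```

Call:
drive_tool(
  increments=[
    [-37,-35,5,0,0,-0.04,-1],
    [-74,-70,10,0,0,-0.08,-1],
    [-111,-104,15,0,0,-0.12,-1],
    [-150,-141,21,0,0,-0.15,-1],
    [-178,-167,25,0,0,-0.163,-1],
  ],
)

```text
t: 2.1
tool_pos: [0.4632, 0.2718, 0.3598]
tcp_rot: [[-1.0, -0.016, 0.001], [-0.016, 1.0, 0.0], [-0.001, 0.0, -1.0]]
force: [0.4, -0.2, 0.2]
width: 0.998
```

```bash
python3 - <<'E'
from h import *
s=arm.sense()
im=save('wrist','w1.png')
for n,z in [('pan_blue',0.046)]:
    for d in finder.silhouettes(n,'wrist'):
        m=d['region'].astype(np.uint8); 
        c,_=cv2.findContours(m,0,2); c=max(c,key=cv2.contourArea)
        b=cv2.boxPoints(cv2.minAreaRect(c)); w=ray('wrist',b,z)
        e=w[1]-w[0];f=w[2]-w[1]
        L=e if np.hypot(*e[:2])>np.hypot(*f[:2]) else f
        print(n,round(d['conf'],2),b.tolist(),w.mean(0),np.linalg.norm(e),np.linalg.norm(f),'yaw',np.degrees(np.arctan2(L[1],L[0]))%180)
for n in ['pan_blue_mid','core_a_center']:
  print([(d['position'],d['conf']) for d in finder.tip_of(n,'wrist')])
go([0.463,0.273,0.36],181)
E
```

```text
pan_blue 0.92 [[231.0, 130.0], [288.0, 130.0], [288.0, 245.0], [231.0, 245.0]] [0.4648 0.2705 0.046 ] 0.057397353429291524 0.12634369602409767 yaw 2.090885069182322
[([0.4699, 0.2796, 0.024], 0.7)]
[([0.4363, 0.2744, 0.0177], 0.76), ([0.465, 0.2773, 0.0033], 0.24)]
t 2.3 pos [0.4625 0.2731 0.3597] w 1.0075859753674887 F [-0.783  -0.0636  0.4909]
shift mm [-0.51 -0.12 -0.32] turn [ 0.0001 -0.0001 -0.0042] dist 0.6151611667541633
```

View pics/w1.png

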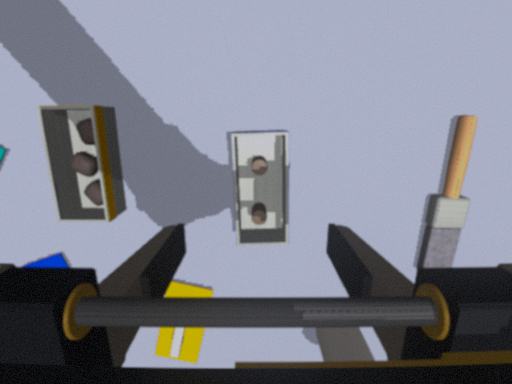

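Wrist view: the blue pan's rim corners are near (232,133), (287,131), (288,243) and (236,244). Both cores are upright, at (260,165) and (259,213).

```bash
python3 - <<'E'
from h import *
im=cv2.imread('pics/w1.png')
cv2.imwrite('pics/w1z.png',cv2.resize(im[120:255,210:310],None,fx=4.4,fy=4.4,interpolation=cv2.INTER_CUBIC))
E
```

```text
(no output)
```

View pics/w1z.png

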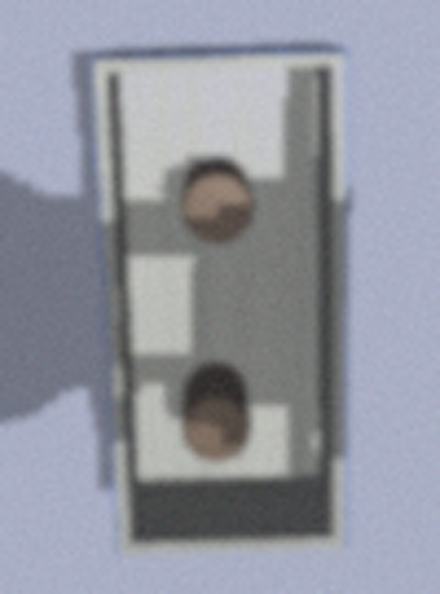

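```bash
python3 - <<'E'
from h import *
q=np.array([[97,62],[346,55],[342,543],[122,547]])/4.4+[210,120]-0.4
w=ray('wrist',q,0.046);print(w,w.mean(0))
for i in range(4):
  e=w[(i+1)%4]-w[i];print(np.linalg.norm(e),np.degrees(np.arctan2(e[1],e[0]))%180)
go([*w.mean(0)[:2],.36],181.5)
for p in [w.mean(0)]: print(proj('wrist',p))
# top check
E
```

```text
[[0.402  0.2476 0.046 ]
 [0.3996 0.3048 0.046 ]
 [0.5214 0.3092 0.046 ]
 [0.5233 0.253  0.046 ]] [0.4616 0.2786 0.046 ]
0.057225308668302145 92.39481584947679
0.12191206249197477 2.05873206695266
0.05623456097198982 91.90675947042232
0.12143127174348652 2.525837586594207
t 2.3 pos [0.4625 0.2731 0.3597] w 1.0075859753674887 F [-0.783  -0.0636  0.4909]
shift mm [ 0.85  5.52 -0.32] turn [ 0.0001 -0.0001 -0.0129] dist 5.597811589788342
[[261.1953 191.1149]]
```

Call:
drive_tool(
  increments=[
    [0,2,15,0,0,-0.01,-1],
    [0,4,40,0,0,-0.025,-1],
    [0,4.5,70,0,0,-0.025,-1],
    [0,4.5,100,0,0,-0.025,-1],
    [0,4.5,110,0,0,-0.025,-1],
  ],
  newtons=30,
)

```text
t: 2.8
tool_pos: [0.4598, 0.2798, 0.2473]
tcp_rot: [[-0.999, -0.044, -0.004], [-0.044, 0.999, -0.002], [0.004, -0.001, -1.0]]
force: [-0.2, 0.8, 0.1]
width: 1.001
```

```bash
python3 - <<'E'
from h import *
save('wrist','w2.png')
go([.4625,.2776,.201],182.2)
E
```

```text
t 2.85 pos [0.46   0.2796 0.2471] w 0.997563663257246 F [-0.1869 -0.2747 -0.943 ]
shift mm [-2.57 -1.98 46.07] turn [-0.0019 -0.0044  0.0056] dist 46.18168519957133
```

View pics/w2.png

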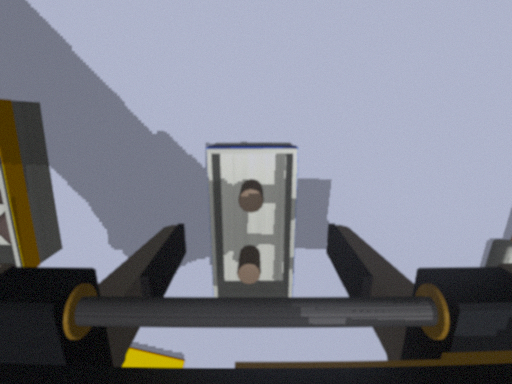

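The pan rim's far corners are at (208,148) and (297,148), between the finger columns 185 and 327. It is nearly centred.

```bash
python3 - <<'E'
from h import *
w=ray('wrist',[[208,148],[297,148],[292,296],[215,296]],.046);print(w)
s=arm.sense();R=np.array(s['tcp_rot'])
print((w-s['tool_pos'])@R)
g=s['tool_pos']+R[:,2]*.314
go([.4625,.2776,.201],182.2); print(proj('wrist',s['tool_pos']+R[:,2]*.171))
E
```

```text
[[0.4023 0.246  0.046 ]
 [0.3998 0.3023 0.046 ]
 [0.5074 0.3077 0.046 ]
 [0.51   0.2511 0.046 ]]
[[ 0.0583 -0.0306  0.2014]
 [ 0.0583  0.0258  0.2013]
 [-0.0494  0.0264  0.2008]
 [-0.0495 -0.0302  0.2009]]
t 2.85 pos [0.46   0.2796 0.2471] w 0.997563663257246 F [-0.1869 -0.2747 -0.943 ]
shift mm [-2.57 -1.98 46.07] turn [-0.0019 -0.0044  0.0056] dist 46.18168519957133
[[256.2835 253.9452]]
```

Call:
drive_tool(
  increments=[
    [-1,-1,12,-0.001,-0.002,0.002,-1],
    [-3,-2.2,25,-0.002,-0.004,0.004,-1],
    [-3,-2.2,38,-0.002,-0.004,0.004,-1],
    [-3,-2.2,46,-0.002,-0.004,0.004,-1],
    [-3,-2.2,46,-0.002,-0.004,0.004,-1],
  ],
)

```text
t: 3.35
tool_pos: [0.4646, 0.2761, 0.2025]
tcp_rot: [[-0.999, -0.037, 0.002], [-0.037, 0.999, 0.001], [-0.002, 0.001, -1.0]]
force: [0.5, 0.7, -0.0]
width: 1.002
```

```bash
python3 - <<'E'
from h import *
go([.4625,.2776,.201],182.2)
E
```

```text
t 3.35 pos [0.4646 0.2761 0.2025] w 1.0021669598144192 F [ 0.4916  0.7337 -0.0228]
shift mm [2.04 1.58 1.47] turn [ 0.0009  0.0021 -0.0014] dist 2.9762558608312566
```

Call:
drive_tool(
  increments=[
    [0,0,0,0,0,0,-0.8],
    [0,0,0,0,0,0,-0.6],
    [0,0,0,0,0,0,-0.4],
    [0,0,0,0,0,0,-0.3],
    [0,0,0,0,0,0,-0.25],
  ],
  newtons=8,
)

```text
t: 3.85
tool_pos: [0.4651, 0.2766, 0.2041]
tcp_rot: [[-0.999, -0.037, 0.005], [-0.037, 0.999, 0.003], [-0.005, 0.003, -1.0]]
force: [-0.2, 0.3, 1.5]
width: 0.631
```

Call:
drive_tool(
  increments=[
    [0,0,0,0,0,0,-0.2],
    [0,0,0,0,0,0,0],
    [0,0,0,0,0,0,0.5],
    [0,0,0,0,0,0,1],
    [0,0,0,0,0,0,1],
  ],
  newtons=30,
)

```text
t: 4.35
tool_pos: [0.4651, 0.2766, 0.204]
tcp_rot: [[-0.999, -0.037, 0.004], [-0.037, 0.999, 0.003], [-0.005, 0.002, -1.0]]
force: [-0.9, 0.7, 5.5]
width: 0.625
```

```bash
python3 - <<'E'
from h import *
save('wrist','w3.png')
go([.4625,.2776,.201],182.2)
print(arm.sense()['ft_torque'])
E
```

```text
t 4.4 pos [0.4651 0.2766 0.2041] w 0.6310272224393798 F [-0.8354  0.0747  5.0883]
shift mm [2.57 1.1  3.05] turn [ 0.0024  0.0046 -0.0011] dist 4.13764486980929
[0.0246 0.1207 0.079 ]
```

View pics/w3.png

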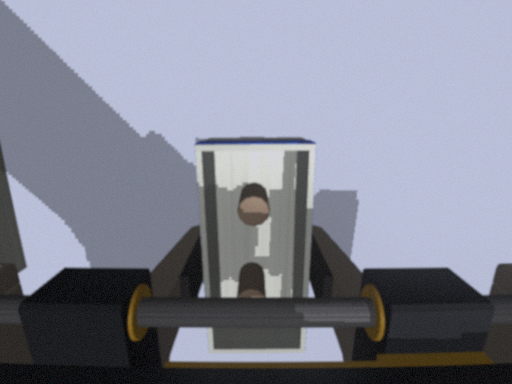

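The grip is on: the width of 0.63 is about 58 mm, and both cores are still standing. Lifting gently.

Call:
drive_tool(
  increments=[
    [0,0,-1.5,0,0,0,1],
    [0,0,-5,0,0,0,1],
    [0,0,-11,0,0,0,1],
    [0,0,-18,0,0,0,1],
    [0,0,-25,0,0,0,1],
  ],
)

```text
t: 4.9
tool_pos: [0.4649, 0.2763, 0.2293]
tcp_rot: [[-0.999, -0.037, 0.004], [-0.037, 0.999, 0.002], [-0.004, 0.002, -1.0]]
force: [0.2, -0.0, -2.1]
width: 0.629
```

```bash
python3 - <<'E'
from h import *
save('wrist','w4.png')
s=arm.sense();print(s['tcp_rot'],s['ft_torque'])
go([.4625,.2776,.36],182.2)
E
```

```text
[[-0.9993 -0.037   0.0056]
 [-0.037   0.9993  0.0033]
 [-0.0057  0.0031 -1.    ]] [-0.0151  0.0004  0.0134]
t 4.95 pos [0.4653 0.2765 0.2304] w 0.6284232109791908 F [ 1.103  -0.8483 -1.9212]
shift mm [   2.      1.56 -129.58] turn [ 0.0031  0.0057 -0.0014] dist 129.60467447477427
```

View pics/w4.png

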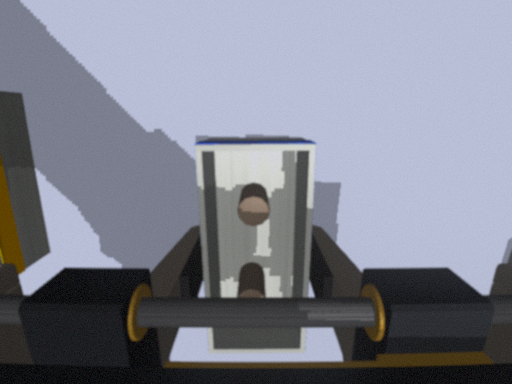

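```bash
python3 - <<'E'
from h import *
im=cv2.imread('pics/top1.png')
cv2.imwrite('pics/tz.png',cv2.resize(im[165:255,300:385],None,fx=6.5,fy=6.5,interpolation=cv2.INTER_CUBIC))
im=cv2.imread('pics/scene0.png')
cv2.imwrite('pics/sz.png',cv2.resize(im[215:305,100:215],None,fx=6.5,fy=6.5,interpolation=cv2.INTER_CUBIC))
E
```

```text
(no output)
```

View pics/tz.png

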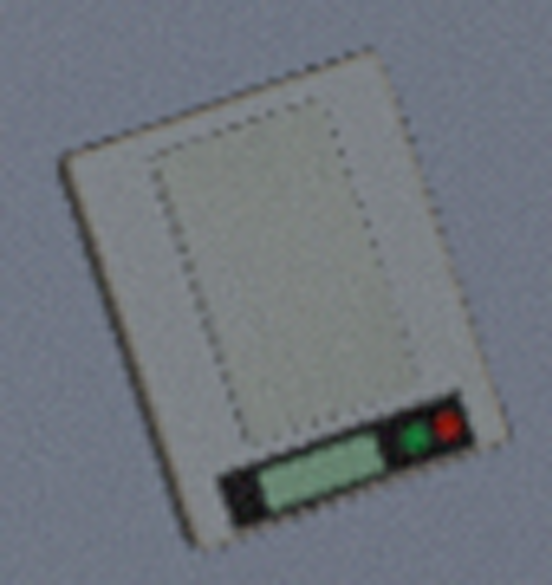

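View pics/sz.png

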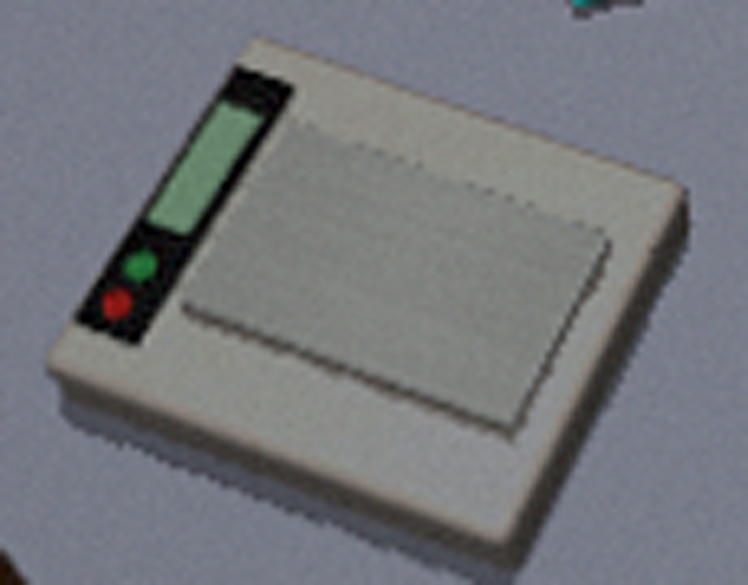

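The top view (zoomed) shows the plate corners at (155,158), (320,100), (413,383) and (248,442). The scene view (zoomed) has them at (298,120), (608,238), (515,435) and (185,308).

```bash
python3 - <<'E'
from h import *
for c,q,o in [('top',[[155,158],[320,100],[413,383],[248,442]],(300,165)),('scene',[[298,120],[608,238],[515,430],[185,305]],(100,215))]:
  w=ray(c,np.array(q)/6.5+o-.42,.055);print(c,w.mean(0))
  for i in range(4):
    e=w[(i+1)%4]-w[i];print(np.linalg.norm(e),np.degrees(np.arctan2(e[1],e[0]))%180)
# pan in tool frame
s=arm.sense();R=np.array(s['tcp_rot'])
w=ray('wrist',[[195,145],[314,145],[305,349],[212,349]],s['tool_pos'][2]-.204+.046);print((w-s['tool_pos'])@R)
go([.561,-.300,.33],199)
E
```

```text
top [ 0.5608 -0.2987  0.055 ]
0.0873565118741355 110.15970369179938
0.14710272047243098 19.0353497593442
0.08742824836371198 110.06016577211079
0.1469522877818834 19.006274936646218
scene [ 0.567  -0.3014  0.055 ]
0.1451717842707175 18.699153462207907
0.08836408332312186 111.64535865437607
0.14736651867934106 19.90401147484033
0.09137698014485683 110.1914026325959
[[ 0.0643 -0.0295  0.1575]
 [ 0.0644  0.0276  0.1577]
 [-0.0569  0.0294  0.1584]
 [-0.0567 -0.0266  0.1582]]
t 4.95 pos [0.4653 0.2765 0.2304] w 0.6284232109791908 F [ 1.103  -0.8483 -1.9212]
shift mm [ -74.89 -579.38 -100.94] turn [ 0.0022  0.0061 -0.2946] dist 592.852075098957
```

Call:
drive_tool(
  increments=[
    [0,-2,-6,0,0,0,1],
    [0,-6,-14,0,0,0,1],
    [-1,-12,-24,0,0,0,1],
    [-2,-20,-36,0,0,0,1],
    [-3,-30,-48,0,0,-0.005,1],
  ],
)

```text
t: 5.45
tool_pos: [0.469, 0.2456, 0.2778]
tcp_rot: [[-0.999, -0.042, 0.004], [-0.042, 0.999, 0.002], [-0.004, 0.002, -1.0]]
force: [0.1, 0.1, -1.6]
width: 0.629
```

Call:
drive_tool(
  increments=[
    [-1,-12,-12,0,0,-0.01,1],
    [-3,-26,-23,0,0,-0.02,1],
    [-5,-42,-32,0,0,-0.03,1],
    [-7,-59,-39,0,0,-0.04,1],
    [-9,-77,-44,0,0,-0.05,1],
  ],
)

```text
t: 5.95
tool_pos: [0.481, 0.1682, 0.3219]
tcp_rot: [[-0.996, -0.092, 0.005], [-0.092, 0.996, 0.003], [-0.005, 0.002, -1.0]]
force: [0.5, -0.1, -3.0]
width: 0.635
```

```bash
python3 - <<'E'
from h import *
save('wrist','w5.png')
s=arm.sense();print(s['tcp_rot'],s['ft_torque'])
go([.5666,-.2992,.33],199.4)
E
```

```text
[[-0.996  -0.0887  0.006 ]
 [-0.0887  0.9961  0.0008]
 [-0.006   0.0002 -1.    ]] [-0.2993 -0.0455  0.0189]
t 6.0 pos [0.4818 0.1649 0.3224] w 0.626548225175028 F [ 0.6311 -3.2683 -1.7502]
shift mm [ -43.37 -469.78   -7.43] turn [-0.0005  0.006  -0.2498] dist 471.83284935363974
```

View pics/w5.png

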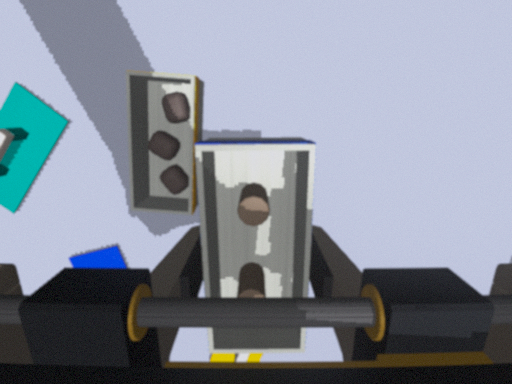

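Both cores are upright at (253,205) and (251,280), with the yellow pan below and clear. Continuing.

Call:
drive_tool(
  increments=[
    [-1,-6,0,0,0,-0.005,1],
    [-2,-18,-1,0,0,-0.012,1],
    [-4,-34,-2,0,0,-0.02,1],
    [-6,-52,-3,0,0,-0.03,1],
    [-8,-71,-4,0,0,-0.04,1],
  ],
)

```text
t: 6.5
tool_pos: [0.4952, 0.0997, 0.3244]
tcp_rot: [[-0.991, -0.134, 0.004], [-0.134, 0.991, 0.003], [-0.004, 0.002, -1.0]]
force: [-0.2, 0.2, -1.9]
width: 0.63
```

Call:
drive_tool(
  increments=[
    [-2,-20,0,0,0,-0.01,1],
    [-4,-40,0,0,0,-0.02,1],
    [-6,-60,0,0,0,-0.03,1],
    [-8,-80,0,0,0,-0.04,1],
    [-10,-100,0,0,0,-0.05,1],
  ],
)

```text
t: 7.0
tool_pos: [0.5185, 0.0016, 0.3242]
tcp_rot: [[-0.983, -0.183, 0.004], [-0.183, 0.983, 0.003], [-0.004, 0.002, -1.0]]
force: [0.5, -0.3, -2.2]
width: 0.624
```

Call:
drive_tool(
  increments=[
    [-2,-20,0,0,0,-0.01,1],
    [-4,-40,0,0,0,-0.02,1],
    [-6,-60,0,0,0,-0.03,1],
    [-8,-80,0,0,0,-0.04,1],
    [-10,-100,0,0,0,-0.05,1],
  ],
)

```text
t: 7.5
tool_pos: [0.5465, -0.0949, 0.3241]
tcp_rot: [[-0.973, -0.232, 0.003], [-0.232, 0.973, 0.003], [-0.004, 0.002, -1.0]]
force: [0.3, 0.2, -3.0]
width: 0.63
```

```bash
python3 - <<'E'
from h import *
go([.5666,-.2992,.33],199.4)
E
```

```text
t 7.5 pos [ 0.5465 -0.0949  0.3241] w 0.630318161267825 F [ 0.3054  0.205  -2.9819]
shift mm [  27.75 -203.38   -6.42] turn [ 0.0016  0.0041 -0.1049] dist 205.36224972931234
```

Call:
drive_tool(
  increments=[
    [0,-20,0,0,0,-0.01,1],
    [3,-40,0,0,0,-0.02,1],
    [7,-60,0,0,0,-0.03,1],
    [11,-80,0,0,0,-0.04,1],
    [15,-100,0,0,0,-0.05,1],
  ],
)

```text
t: 8.0
tool_pos: [0.5548, -0.1957, 0.3238]
tcp_rot: [[-0.96, -0.28, 0.003], [-0.28, 0.96, 0.003], [-0.004, 0.002, -1.0]]
force: [0.2, 0.0, -2.3]
width: 0.631
```

Call:
drive_tool(
  increments=[
    [4,-20,0,0,0,-0.012,1],
    [7,-38,0,0,0,-0.024,1],
    [10,-53,0,0,0,-0.034,1],
    [12,-63,0,0,0,-0.042,1],
    [13,-70,0,0,0,-0.046,1],
  ],
)

```text
t: 8.5
tool_pos: [0.5617, -0.2667, 0.3236]
tcp_rot: [[-0.947, -0.322, 0.003], [-0.322, 0.947, 0.003], [-0.004, 0.001, -1.0]]
force: [0.4, 0.4, -2.1]
width: 0.63
```

```bash
python3 - <<'E'
from h import *
save('wrist','w6.png')
go([.5666,-.2992,.33],199.4)
E
```

```text
t 8.55 pos [ 0.5618 -0.2676  0.3237] w 0.6279836663086367 F [ 0.2798 -0.735  -3.0871]
shift mm [  5.56 -31.47  -6.29] turn [ 0.0002  0.0042 -0.0111] dist 32.57354581459768
```

View pics/w6.png

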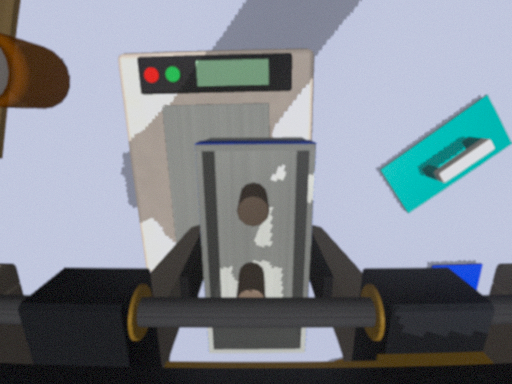

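The plate's near-robot corners are at (163,106) and (269,102), and the body corners at (121,56) and (312,51). The cores are still upright.

```bash
python3 - <<'E'
from h import *
im=cv2.imread('pics/w6.png')
cv2.imwrite('pics/w6z.png',cv2.resize(im[40:190,110:330],None,fx=3.5,fy=3.5,interpolation=cv2.INTER_CUBIC))
w=ray('wrist',[[163,106],[269,102]],.055);print(w); e=w[0]-w[1]; print(np.linalg.norm(e),np.degrees(np.arctan2(e[1],e[0])))
w=ray('wrist',[[121,56],[312,51]],.043);print(w); e=w[0]-w[1]; print(np.linalg.norm(e),np.degrees(np.arctan2(e[1],e[0])))
E
```

```text
[[ 0.506  -0.3684  0.055 ]
 [ 0.4746 -0.2853  0.055 ]]
0.08882463451867516 -69.29152335265796
[[ 0.4785 -0.4162  0.043 ]
 [ 0.4234 -0.2645  0.043 ]]
0.1613683024219042 -70.056828237646
```

View pics/w6z.png

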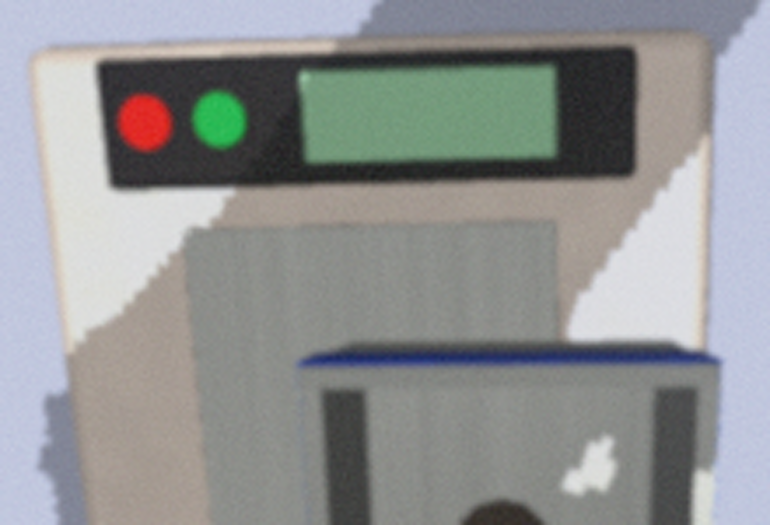

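```bash
python3 - <<'E'
from h import *
go([.5651,-.2995,.275],199.7)
E
```

```text
t 8.55 pos [ 0.5618 -0.2676  0.3237] w 0.6279836663086367 F [ 0.2798 -0.735  -3.0871]
shift mm [  7.31 -31.29  48.7 ] turn [ 0.0002  0.0042 -0.0163] dist 58.34485198506386
```

Call:
drive_tool(
  increments=[
    [1,-4,0,0,0,-0.003,1],
    [3,-12,2,0,0,-0.007,1],
    [5,-21,6,0,0,-0.012,1],
    [6.5,-27,13,0,0,-0.015,1],
    [7.5,-31,21,0,0,-0.016,1],
  ],
)

```text
t: 9.05
tool_pos: [0.5646, -0.2989, 0.3022]
tcp_rot: [[-0.942, -0.337, 0.004], [-0.337, 0.942, 0.002], [-0.004, 0.0, -1.0]]
force: [0.3, 0.0, -1.3]
width: 0.626
```

Call:
drive_tool(
  increments=[
    [0,0,8,0,0,0,1],
    [0,0,15,0,0,0,1],
    [0,0,21,0,0,0,1],
    [0,0,25,0,0,0,1],
    [0,0,27,0,0,0,1],
  ],
)

```text
t: 9.55
tool_pos: [0.5649, -0.2976, 0.2753]
tcp_rot: [[-0.941, -0.338, 0.003], [-0.338, 0.941, 0.003], [-0.004, 0.001, -1.0]]
force: [-0.4, -0.4, -2.2]
width: 0.627
```

```bash
python3 - <<'E'
from h import *
save('wrist','w7.png');save('scene','s7.png')
im=cv2.imread('pics/s7.png')
cv2.imwrite('pics/s7z.png',cv2.resize(im[170:310,80:230],None,fx=4,fy=4,interpolation=cv2.INTER_CUBIC))
go([.5651,-.2995,.26],199.7)
print(arm.sense()['tcp_rot'])
E
```

```text
t 9.65 pos [ 0.5649 -0.2977  0.2757] w 0.6299068184475224 F [-0.6994  0.9282 -1.9411]
shift mm [ 0.5  -1.77 15.66] turn [0.0009 0.0043 0.0005] dist 15.771835546405867
[[-0.9413 -0.3376  0.0038]
 [-0.3376  0.9413  0.0023]
 [-0.0043  0.0009 -1.    ]]
```

View pics/w7.png

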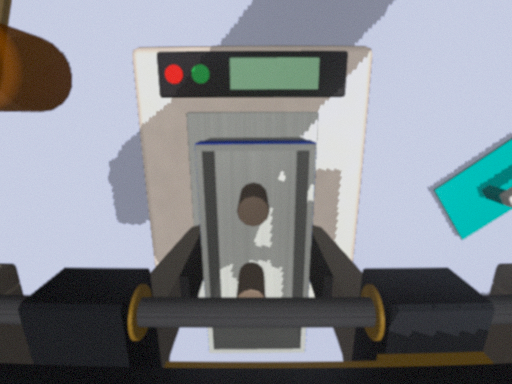

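View pics/s7z.png

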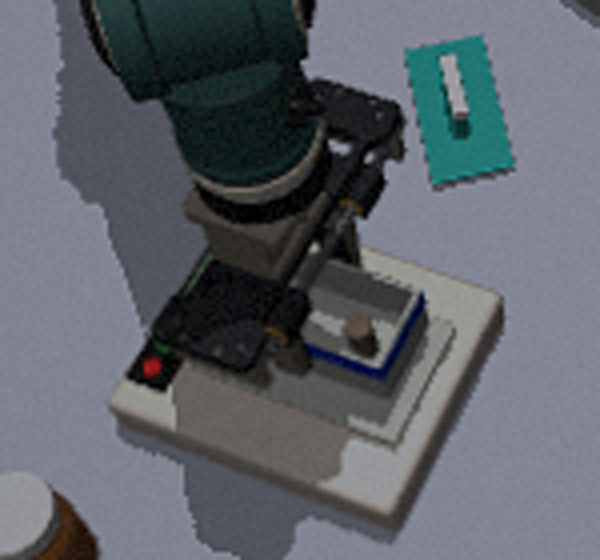

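```bash
python3 - <<'E'
from h import *
s=arm.sense();R=np.array(s['tcp_rot']);T=lambda w:(w-s['tool_pos'])@R
print(T(ray('wrist',[[188,112],[318,112]],.055)))
print(T(ray('wrist',[[195,145],[314,145],[305,349],[212,349]],s['tool_pos'][2]-.204+.046)))
E
```

```text
[[ 0.0806 -0.0457  0.2203]
 [ 0.0807  0.0425  0.2204]]
[[ 0.0643 -0.0289  0.1577]
 [ 0.0644  0.0282  0.1577]
 [-0.0567  0.0299  0.1583]
 [-0.0567 -0.026   0.1582]]
```

Call:
drive_tool(
  increments=[
    [0.7,-0.8,2,0,0,0,1],
    [1.5,-1.7,5,0,0,0,1],
    [1.5,-1.7,8,0,0,0,1],
    [1.5,-1.7,11,0,0,0,1],
    [1.5,-1.7,13,0,0,0,1],
  ],
)

```text
t: 10.15
tool_pos: [0.564, -0.2999, 0.2624]
tcp_rot: [[-0.941, -0.337, 0.004], [-0.337, 0.941, 0.002], [-0.004, 0.001, -1.0]]
force: [0.4, 0.5, -2.1]
width: 0.636
```

Call:
drive_tool(
  increments=[
    [0,0,0.6,0,0,0,1],
    [0,0,1.2,0,0,0,1],
    [0,0,1.7,0,0,0,1],
    [0,0,2.1,0,0,0,1],
    [0,0,2.3,0,0,0,1],
  ],
)

```text
t: 10.65
tool_pos: [0.5641, -0.2999, 0.2606]
tcp_rot: [[-0.941, -0.337, 0.004], [-0.337, 0.941, 0.002], [-0.005, 0.001, -1.0]]
force: [-0.4, -0.1, -1.9]
width: 0.629
```

Call:
drive_tool(
  increments=[
    [0,0,0.4,0,0,0,1],
    [0,0,0.8,0,0,0,1],
    [0,0,1.2,0,0,0,1],
    [0,0,1.4,0,0,0,1],
    [0,0,1.4,0,0,0,1],
  ],
)

```text
t: 11.15
tool_pos: [0.5641, -0.3, 0.2591]
tcp_rot: [[-0.941, -0.337, 0.004], [-0.337, 0.941, 0.002], [-0.004, 0.001, -1.0]]
force: [-0.9, 0.1, -1.4]
width: 0.629
```

```bash
python3 - <<'E'
from h import *
go([.5641,-.2999,.2585],199.7)
E
```

```text
t 11.15 pos [ 0.5641 -0.3     0.2591] w 0.629132734002215 F [-0.8726  0.1474 -1.432 ]
shift mm [-0.04  0.07  0.64] turn [0.0007 0.0045 0.0003] dist 0.6451700611385963
```

Call:
drive_tool(
  increments=[
    [0,0,0.3,0,0,0,1],
    [0,0,0.6,0,0,0,1],
    [0,0,0.6,0,0,0,1],
  ],
)

```text
t: 11.45
tool_pos: [0.5641, -0.3, 0.2591]
tcp_rot: [[-0.941, -0.337, 0.004], [-0.337, 0.941, 0.002], [-0.005, 0.001, -1.0]]
force: [-2.4, 1.5, 4.6]
width: 0.631
```

Call:
drive_tool(
  increments=[
    [0,0,0.3,0,0,0,1],
    [0,0,0.6,0,0,0,1],
    [0,0,0.6,0,0,0,1],
  ],
)

```text
t: 11.75
tool_pos: [0.5641, -0.3, 0.2591]
tcp_rot: [[-0.941, -0.337, 0.004], [-0.337, 0.941, 0.002], [-0.005, 0.001, -1.0]]
force: [-2.9, 1.3, 9.3]
width: 0.629
```

Contact at z=0.2591, as predicted. Relieving the press, then opening.

Call:
drive_tool(
  increments=[
    [0,0,-0.5,0,0,0,1],
    [0,0,-0.8,0,0,0,0],
    [0,0,-0.8,0,0,0,-0.2],
    [0,0,-0.8,0,0,0,-0.28],
    [0,0,-0.8,0,0,0,-0.34],
  ],
  newtons=5,
)

```text
t: 12.25
tool_pos: [0.5642, -0.3, 0.2584]
tcp_rot: [[-0.941, -0.337, 0.004], [-0.337, 0.941, 0.002], [-0.005, 0.0, -1.0]]
force: [-0.3, 0.6, -0.1]
width: 0.667
```

Call:
drive_tool(
  increments=[
    [0,0,0,0,0,0,-0.45],
    [0,0,0,0,0,0,-0.6],
    [0,0,0,0,0,0,-0.8],
    [0,0,0,0,0,0,-0.9],
    [0,0,0,0,0,0,-0.9],
  ],
)

```text
t: 12.75
tool_pos: [0.5641, -0.3, 0.2587]
tcp_rot: [[-0.941, -0.337, 0.004], [-0.337, 0.941, 0.002], [-0.004, 0.001, -1.0]]
force: [-0.1, -0.3, 0.9]
width: 0.947
```

```bash
python3 - <<'E'
from h import *
save('wrist','w8.png')
go([.5641,-.3,.35],199.7)
E
```

```text
t 12.8 pos [ 0.5641 -0.2999  0.2587] w 0.9474649108115465 F [-0.3478  0.5823  0.3307]
shift mm [ -0.38   0.   -91.27] turn [0.0007 0.0045 0.0004] dist 91.26997570808871
```

View pics/w8.png

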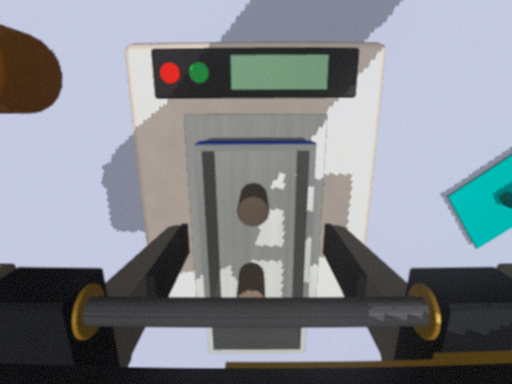

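The pan is on the plate with the fingers clear and the cores upright. Rising.

Call:
drive_tool(
  increments=[
    [0,0,-8,0,0,0,-0.95],
    [0,0,-28,0,0,0,-1],
    [0,0,-60,0,0,0,-1],
    [0,0,-95,0,0,0,-1],
    [0,0,-130,0,0,0,-1],
  ],
)

```text
t: 13.3
tool_pos: [0.5634, -0.3002, 0.3906]
tcp_rot: [[-0.941, -0.337, 0.004], [-0.337, 0.941, 0.002], [-0.005, 0.001, -1.0]]
force: [0.6, -0.4, -0.2]
width: 1.003
```

```bash
python3 - <<'E'
from h import *
save('wrist','w9.png');save('top','t9.png')
im=cv2.imread('pics/t9.png')
cv2.imwrite('pics/t9z.png',cv2.resize(im[165:255,300:385],None,fx=6.5,fy=6.5,interpolation=cv2.INTER_CUBIC))
print([(d['position'],d['conf']) for d in finder.tip_of('pan_blue_mid','wrist')])
go([.5641,-.3,.40],199.7)
E
```

```text
[([0.5662, -0.2973, 0.0791], 0.78)]
t 13.45 pos [ 0.564  -0.3006  0.3923] w 0.9992424716004951 F [ 0.1534 -0.3166 -0.3443]
shift mm [-0.34  0.56 -7.68] turn [-0.0036  0.009   0.0002] dist 7.711283953405738
```

View pics/w9.png

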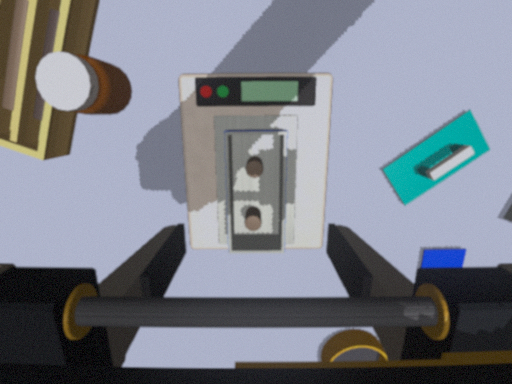

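View pics/t9z.png

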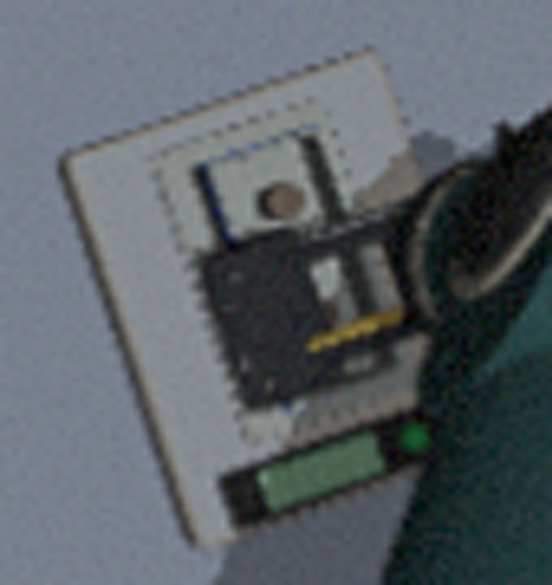

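```bash
python3 - <<'E'
im=__import__('cv2').imread('pics/w9.png')
import cv2
cv2.imwrite('pics/w9z.png',cv2.resize(im[100:260,200:310],None,fx=3.7,fy=3.7,interpolation=cv2.INTER_CUBIC))
E
```

```text
(no output)
```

View pics/w9z.png

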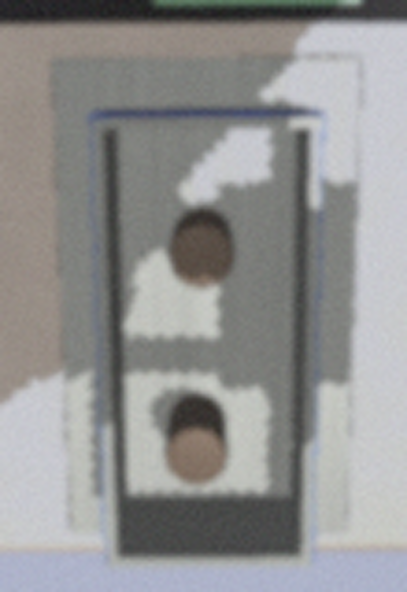

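Zoomed rim corners: (95,120), (321,117), (313,560), (105,560). Plate corners: (52,58), (362,56), (348,530), (70,530).

```bash
python3 - <<'E'
from h import *
def m(q,z):
  w=ray('wrist',np.array(q)/3.7+[200,100]-.37,z); 
  print(w.mean(0)); 
  for i in range(4):
    e=w[(i+1)%4]-w[i];print('  ',np.linalg.norm(e).round(4),(np.degrees(np.arctan2(e[1],e[0]))%180).round(2))
m([[95,120],[321,117],[313,560],[105,560]],.101)
m([[52,58],[362,56],[348,530],[70,530]],.055)
s=arm.sense();R=np.array(s['tcp_rot'])
print('pan from grip', np.array([.5641,-.3,0])+.0038*R[:,0])
# lid
im=cv2.imread('pics/top1.png')
cv2.imwrite('pics/lz.png',cv2.resize(im[150:215,220:275],None,fx=9,fy=9,interpolation=cv2.INTER_CUBIC))
go([.632,.011,.36],199.5)
E
```

```text
[ 0.5641 -0.3012  0.101 ]
   0.0569 110.51
   0.1228 20.39
   0.059 109.84
   0.1221 19.39
[ 0.5631 -0.3018  0.055 ]
   0.09 110.11
   0.1501 20.29
   0.0915 109.84
   0.1496 19.71
pan from grip [ 0.5605 -0.3013 -0.    ]
t 13.45 pos [ 0.564  -0.3006  0.3923] w 0.9992424716004951 F [ 0.1534 -0.3166 -0.3443]
shift mm [-168.79  270.58   32.87] turn [-0.0036  0.009   0.0037] dist 320.59781057032546
```

View pics/lz.png

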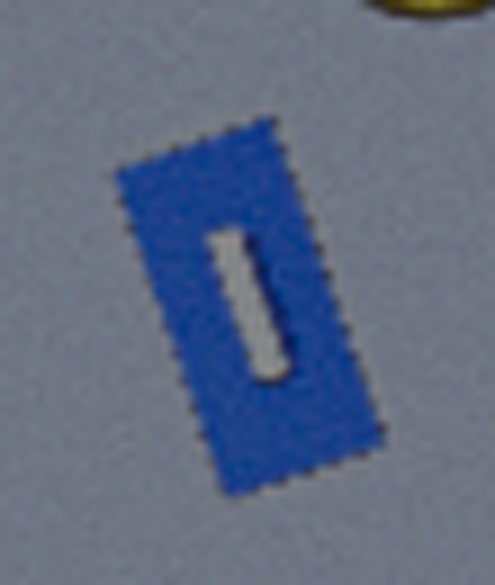

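Call:
drive_tool(
  increments=[
    [-12,20,2,0,0,0,-1],
    [-34,54,5,0,0,0,-1],
    [-58,92,9,0,0,0,-1],
    [-82,131,14,0,0,0,-1],
    [-106,170,20,0,0,0,-1],
  ],
)

```text
t: 13.95
tool_pos: [0.6058, -0.1027, 0.3683]
tcp_rot: [[-0.942, -0.337, 0.003], [-0.337, 0.942, 0.002], [-0.003, 0.001, -1.0]]
force: [0.8, -0.6, 0.8]
width: 1.001
```

Call:
drive_tool(
  increments=[
    [-23,36,5,0,0,0,-1],
    [-42,68,10,0,0,0,-1],
    [-56,90,13,0,0,0,-1],
    [-63,100,15,0,0,0,-1],
    [-63,100,15,0,0,0,-1],
  ],
)

```text
t: 14.45
tool_pos: [0.6316, 0.0127, 0.3535]
tcp_rot: [[-0.94, -0.34, 0.002], [-0.34, 0.94, 0.003], [-0.003, 0.002, -1.0]]
force: [0.4, -0.2, 0.9]
width: 0.996
```

```bash
python3 - <<'E'
from h import *
im=save('wrist','w10.png')
print([(d['position'],d['conf']) for d in finder.tip_of('lid_blue_grip','wrist')])
go([.632,.011,.36],199.5)
E
```

```text
[([0.6336, 0.0066, 0.0367], 0.79)]
t 14.55 pos [0.6315 0.0094 0.3543] w 1.0035991282767416 F [-0.587  -0.7815 -0.1998]
shift mm [-1.04  1.39 -5.68] turn [-0.0002  0.0032  0.0022] dist 5.941533736273244
```

View pics/w10.png

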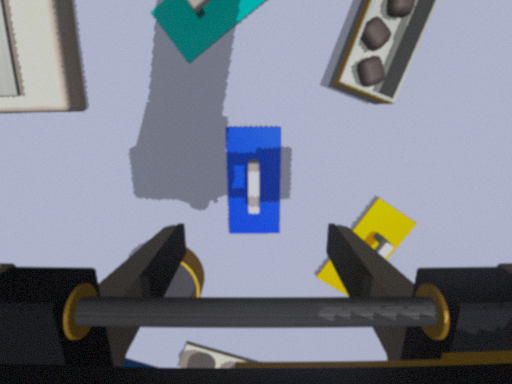

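Blue lid corners are (227,127), (281,127), (279,232) and (230,233), and the bar runs (248,161) to (259,213). It lies well between the fingers.

```bash
python3 - <<'E'
from h import *
s=arm.sense();R=np.array(s['tcp_rot'])
for q,z in [([[227,127],[281,127],[279.5,232],[230,233]],.009),([[248,161],[260,161],[259.5,213],[248.5,213]],.040)]:
  w=ray('wrist',q,z);print(w.mean(0)); t=(w-s['tool_pos'])@R; print(t,t.mean(0))
p=w.mean(0)
go([*p[:2],.245],199.6)
im=cv2.imread('pics/w10.png')
cv2.imwrite('pics/w10z.png',cv2.resize(im[115:245,215:295],None,fx=4.5,fy=4.5,interpolation=cv2.INTER_CUBIC))
E
```

```text
[0.63   0.0074 0.009 ]
[[ 0.0664 -0.0317  0.3451]
 [ 0.0664  0.0284  0.3451]
 [-0.0594  0.0296  0.3455]
 [-0.0608 -0.0314  0.3455]] [ 0.0031 -0.0013  0.3453]
[0.6288 0.0066 0.04  ]
[[ 0.033  -0.0078  0.3142]
 [ 0.033   0.0047  0.3142]
 [-0.024   0.0044  0.3144]
 [-0.024  -0.0076  0.3144]] [ 0.0045 -0.0016  0.3143]
t 14.55 pos [0.6315 0.0094 0.3543] w 1.0035991282767416 F [-0.587  -0.7815 -0.1998]
shift mm [  3.83  -1.61 109.3 ] turn [-0.0002  0.0032  0.0005] dist 109.38152246993364
```

View pics/w10z.png

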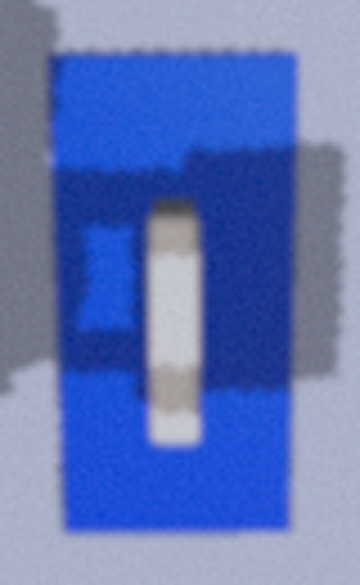

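Call:
drive_tool(
  increments=[
    [1,-0.5,15,0,0,0,-1],
    [3,-1.5,40,0,0.003,0,-1],
    [3.8,-1.6,68,0,0.003,0,-1],
    [3.8,-1.6,90,0,0.003,0,-1],
    [3.8,-1.6,104,0,0.003,0,-1],
  ],
)

```text
t: 15.05
tool_pos: [0.628, 0.0065, 0.248]
tcp_rot: [[-0.942, -0.335, -0.002], [-0.335, 0.942, 0.0], [0.002, 0.001, -1.0]]
force: [-0.2, 1.2, 0.6]
width: 1.001
```

```bash
python3 - <<'E'
from h import *
save('wrist','w11.png')
go([.629,.0066,.205],199.6)
print(arm.sense()['tcp_rot'])
E
```

```text
t 15.1 pos [0.6276 0.0068 0.2465] w 1.0023467572824618 F [-0.4103  0.4484 -1.5723]
shift mm [-1.43 -0.72 41.54] turn [ 0.0016 -0.004  -0.0002] dist 41.56610460658276
[[-0.9421 -0.3353 -0.0043]
 [-0.3353  0.9421  0.0002]
 [ 0.004   0.0016 -1.    ]]
```

View pics/w11.png

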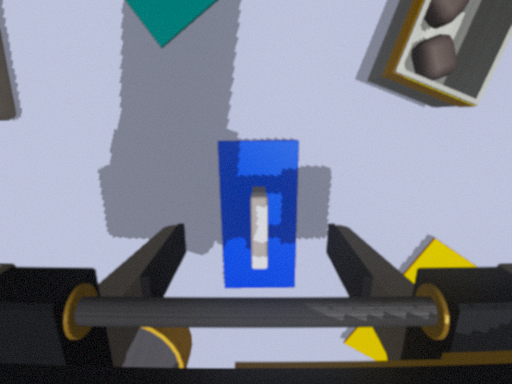

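The bar is centred between the fingers (x 251–268, midpoint about 259). The last descent is 41.5 mm.

Call:
drive_tool(
  increments=[
    [0,0,10,0,-0.002,0,-1],
    [0,0,22,0,-0.004,0,-1],
    [0,0,32,0,-0.004,0,-1],
    [0,0,39,0,-0.004,0,-0.6],
    [0,0,41,0,-0.004,0,-0.3],
  ],
)

```text
t: 15.6
tool_pos: [0.6289, 0.0085, 0.2088]
tcp_rot: [[-0.941, -0.337, 0.004], [-0.337, 0.941, 0.002], [-0.004, 0.001, -1.0]]
force: [-0.3, -0.3, -0.4]
width: 0.848
```

Call:
drive_tool(
  increments=[
    [0,0,0,0,0,0,0.1],
    [0,0,0,0,0,0,0.4],
    [0,0,0,0,0,0,0.55],
    [0,0,0,0,0,0,0.65],
    [0,0,0,0,0,0,0.7],
  ],
  newtons=5,
)

```text
t: 16.1
tool_pos: [0.6292, 0.0085, 0.21]
tcp_rot: [[-0.941, -0.337, 0.005], [-0.337, 0.941, 0.003], [-0.006, 0.001, -1.0]]
force: [-0.9, -0.1, -0.5]
width: 0.415
```

```bash
python3 - <<'E'
from h import *
go([.629,.0066,.205],199.6)
E
```

```text
t 16.1 pos [0.6292 0.0085 0.21  ] w 0.41482371835637616 F [-0.8962 -0.0682 -0.4909]
shift mm [ 0.87 -1.72  4.95] turn [0.0006 0.0059 0.002 ] dist 5.309064730728066
```

Call:
drive_tool(
  increments=[
    [0,-0.8,1.5,0,0.003,0,0.6],
    [0.5,-1.5,3,0,0.005,0,0.6],
    [0.5,-1.5,4,0,0.005,0,0.65],
    [0.5,-1.5,4,0,0.005,0,0.7],
    [0.5,-1.5,4,0,0.005,0,0.8],
  ],
)

```text
t: 16.6
tool_pos: [0.6291, 0.007, 0.2055]
tcp_rot: [[-0.941, -0.337, -0.0], [-0.337, 0.941, 0.001], [-0.0, 0.001, -1.0]]
force: [0.1, -0.1, -0.7]
width: 0.128
```

Call:
drive_tool(
  increments=[
    [0,0,0,0,0,0,0.9],
    [0,0,0,0,0,0,1],
    [0,0,0,0,0,0,1],
    [0,0,0,0,0,0,1],
    [0,0,0,0,0,0,1],
  ],
  newtons=25,
)

```text
t: 17.1
tool_pos: [0.6292, 0.0069, 0.2057]
tcp_rot: [[-0.941, -0.337, 0.0], [-0.337, 0.941, 0.001], [-0.0, 0.001, -1.0]]
force: [0.5, 0.5, -1.0]
width: 0.128
```

```bash
python3 - <<'E'
from h import *
save('wrist','w12.png')
go([.629,.0066,.205],199.6)
E
```

```text
t 17.15 pos [0.6292 0.0069 0.2057] w 0.12617683758973205 F [-0.1229  0.3115 -1.1681]
shift mm [ 0.29 -0.25  0.66] turn [0.0007 0.0005 0.002 ] dist 0.7653230912129996
```

View pics/w12.png

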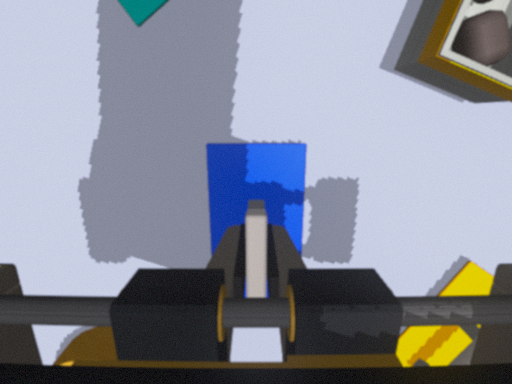

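Bar gripped (width 0.128, about 12 mm). Lifting.

Call:
drive_tool(
  increments=[
    [0,0,-5,0,0,0,1],
    [0,0,-18,0,0,0,1],
    [0,0,-40,0,0,0,1],
    [0,0,-68,0,0,0,1],
    [0,0,-98,0,0,0,1],
  ],
)

```text
t: 17.65
tool_pos: [0.629, 0.0068, 0.3054]
tcp_rot: [[-0.941, -0.337, 0.0], [-0.337, 0.941, 0.001], [-0.0, 0.001, -1.0]]
force: [1.3, 0.5, -1.3]
width: 0.13
```

Call:
drive_tool(
  increments=[
    [3,-4,-25,0,0,0,1],
    [8,-14,-42,0,0,0,1],
    [18,-30,-54,0,0,0,1],
    [32,-50,-62,0,0,0,1],
    [48,-76,-66,0,0,0,1],
  ],
)

```text
t: 18.15
tool_pos: [0.6092, -0.0817, 0.371]
tcp_rot: [[-0.941, -0.339, 0.002], [-0.339, 0.941, 0.001], [-0.002, 0.0, -1.0]]
force: [0.2, 0.1, -0.6]
width: 0.128
```

```bash
python3 - <<'E'
from h import *
w=None
go([.5625,-.3013,.37],199.8)
E
```

```text
t 18.15 pos [ 0.6092 -0.0817  0.371 ] w 0.12849211464107033 F [ 0.1856  0.0807 -0.5569]
shift mm [ 118.25 -190.83    0.72] turn [ 0.0004  0.0018 -0.0002] dist 224.50036088770202
```

Call:
drive_tool(
  increments=[
    [18,-29,0,0,0,0,1],
    [38,-62,0,0,0,0,1],
    [58,-94,0,0,0,0,1],
    [76,-123,0,0,0,0,1],
    [90,-146,0,0,0,0,1],
  ],
)

```text
t: 18.65
tool_pos: [0.5724, -0.2523, 0.3699]
tcp_rot: [[-0.942, -0.334, -0.0], [-0.334, 0.942, -0.0], [0.0, -0.0, -1.0]]
force: [0.1, -0.7, -1.1]
width: 0.127
```

Call:
drive_tool(
  increments=[
    [10,-16,0,0,0,0,1],
    [18,-29,0,0,0,0,1],
    [24,-39,0,0,0,0,1],
    [28,-45,0,0,0,0,1],
    [28,-45,0,0,0,0,1],
  ],
)

```text
t: 19.15
tool_pos: [0.5626, -0.3013, 0.3694]
tcp_rot: [[-0.942, -0.336, -0.0], [-0.336, 0.942, 0.001], [-0.0, 0.001, -1.0]]
force: [-0.7, 0.3, -1.3]
width: 0.127
```

```bash
python3 - <<'E'
from h import *
im=save('wrist','w13.png')
cv2.imwrite('pics/w13z.png',cv2.resize(im[60:320,130:380,::-1],None,fx=2.3,fy=2.3,interpolation=cv2.INTER_CUBIC))
save('scene','s13.png');im=cv2.imread('pics/s13.png')
cv2.imwrite('pics/s13z.png',cv2.resize(im[170:310,80:230],None,fx=4,fy=4,interpolation=cv2.INTER_CUBIC))
go([.5625,-.3013,.3007],199.8)
print(arm.sense()['tcp_rot'])
E
```

```text
t 19.25 pos [ 0.5633 -0.2997  0.3693] w 0.1251784618625934 F [ 0.5385  0.0527 -0.0171]
shift mm [ 1.33 -1.32 68.63] turn [ 0.0014  0.0007 -0.0004] dist 68.6536511592794
[[-0.941  -0.3384  0.0002]
 [-0.3384  0.941   0.0015]
 [-0.0007  0.0014 -1.    ]]
```

View pics/w13z.png

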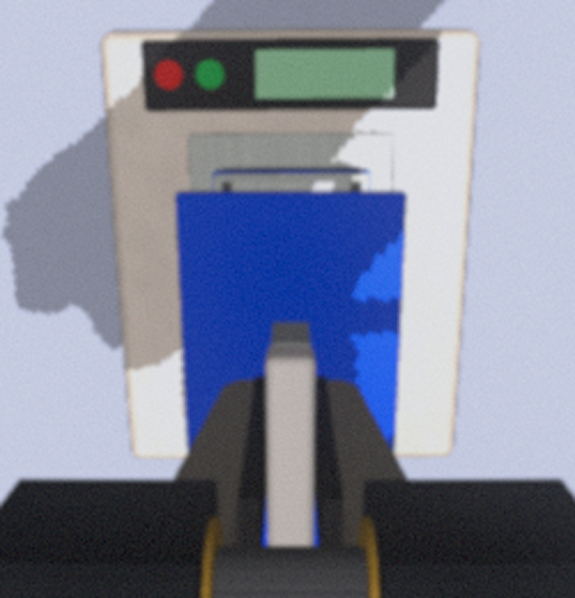

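View pics/s13z.png

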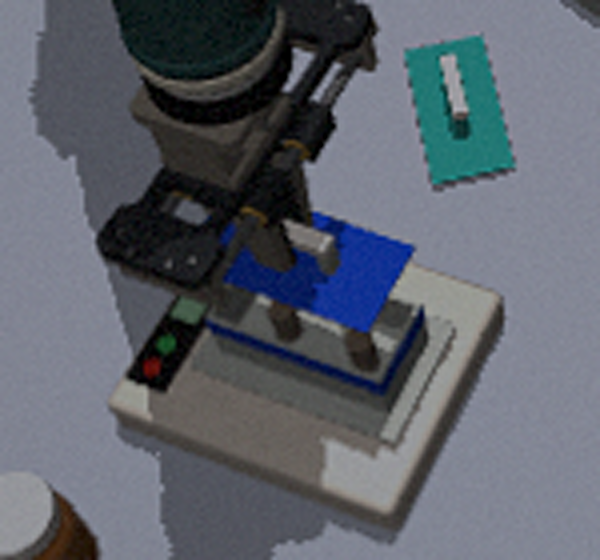

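Zoomed wrist view: the lid's front edge runs (178,193) to (405,193), and the pan rim's front edge (212,174) to (369,172). The cores still stand.

```bash
python3 - <<'E'
from h import *
s=arm.sense();R=np.array(s['tcp_rot']);T=lambda w:(w-s['tool_pos'])@R
c=lambda q:np.array(q)/2.3+[130,60]-.28
zl=s['tool_pos'][2]-.2057+.009
l=T(ray('wrist',c([[178,193],[405,193],[189,440],[396,440]]),zl));print(l)
p=T(ray('wrist',c([[212,174],[369,172]]),.101));print(p)
print('pan-lid x',p[:,0].mean()-62e-3-(l[:2,0].mean()-64e-3),'y',p[:,1].mean()-l[:2,1].mean())
E
```

```text
[[ 0.0615 -0.0296  0.1966]
 [ 0.0615  0.031   0.1967]
 [-0.011  -0.0297  0.1967]
 [-0.011   0.0318  0.1968]]
[[ 0.062  -0.0287  0.2682]
 [ 0.0628  0.0297  0.2683]]
pan-lid x 0.0029004176103343826 y -0.00019744001801777836
```

Call:
drive_tool(
  increments=[
    [1,0,5,-0.0005,0,0,1],
    [2,0,15,-0.001,0,0,1],
    [2.5,0,28,-0.001,0,0,1],
    [2.5,0,40,-0.001,0,0,1],
    [2.5,0,48,-0.001,0,0,1],
  ],
)

```text
t: 19.75
tool_pos: [0.5603, -0.301, 0.3193]
tcp_rot: [[-0.941, -0.338, -0.002], [-0.338, 0.941, 0.003], [0.001, 0.003, -1.0]]
force: [0.9, 0.0, -1.3]
width: 0.127
```

```bash
python3 - <<'E'
from h import *
im=save('wrist','w14.png')
cv2.imwrite('pics/w14z.png',cv2.resize(im[60:260,170:340,::-1],None,fx=3,fy=3,interpolation=cv2.INTER_CUBIC))
save('scene','s14.png');im=cv2.imread('pics/s14.png')
cv2.imwrite('pics/s14z.png',cv2.resize(im[210:310,110:220],None,fx=6,fy=6,interpolation=cv2.INTER_CUBIC))
go([.5625,-.3013,.3007],199.8)
print(arm.sense()['tcp_rot'])
E
```

```text
t 19.85 pos [ 0.5602 -0.301   0.3193] w 0.12952815220109948 F [-0.5233 -0.3313 -1.4481]
shift mm [-2.11 -1.12 18.63] turn [ 0.004  -0.002  -0.0014] dist 18.78221507653163
[[-0.9413 -0.3374 -0.0032]
 [-0.3374  0.9413  0.0031]
 [ 0.002   0.004  -1.    ]]
```

View pics/w14z.png

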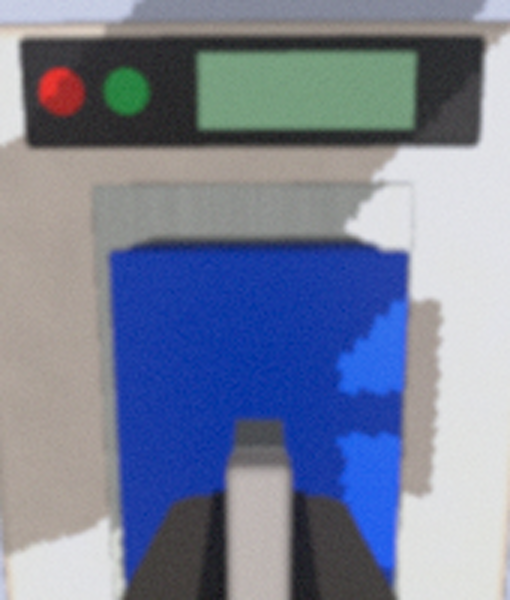

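View pics/s14z.png

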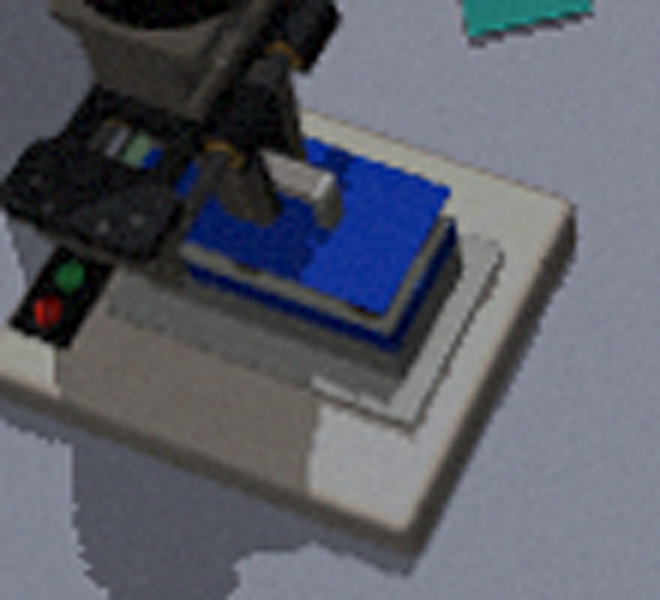

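```bash
python3 - <<'E'
from h import *
s=arm.sense();R=np.array(s['tcp_rot']);T=lambda w:(w-s['tool_pos'])@R
c=lambda q:np.array(q)/6+[110,210]-.42
l=T(ray('scene',c([[448,187],[378,312]]),.1226));p=T(ray('scene',c([[457,223],[389,330]]),.101))
print(l,p)
c=lambda q:np.array(q)/3+[170,60]-.33
l=T(ray('wrist',c([[110,251],[410,250]]),.1226));print(l)
print(T(ray('wrist',c([[94,185],[412,184]]),.055)))
# predicted rim far edge pixel if pan front edge hidden
E
python3 - <<'E'
import cv2
im=cv2.imread('pics/s14.png')
cv2.imwrite('pics/s14y.png',cv2.resize(im[225:275,135:195],None,fx=12,fy=12,interpolation=cv2.INTER_CUBIC))
E
```

```text
[[-0.0677  0.0288  0.1967]
 [-0.0673 -0.0328  0.1965]] [[-0.071   0.0245  0.2183]
 [-0.0672 -0.0301  0.2181]]
[[ 0.0616 -0.0301  0.1967]
 [ 0.0619  0.0314  0.197 ]]
[[ 0.0738 -0.0454  0.2643]
 [ 0.0741  0.043   0.2647]]
```

View pics/s14y.png

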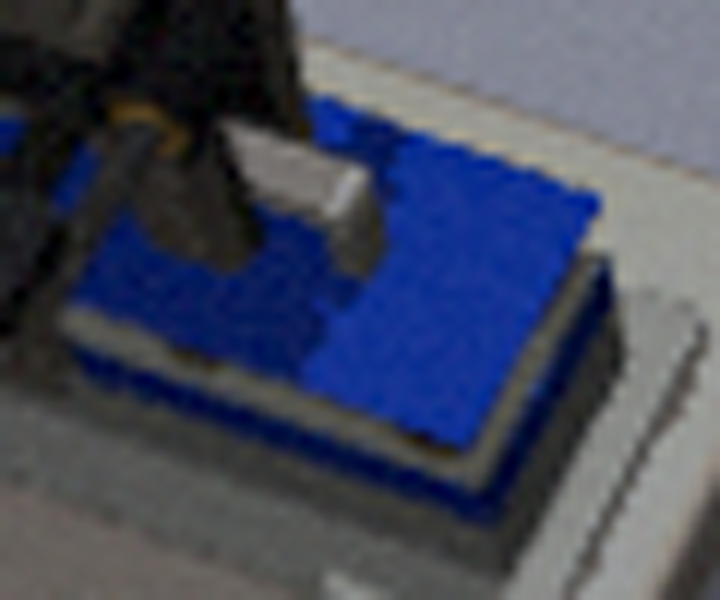

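```bash
python3 - <<'E'
from h import *
s=arm.sense();R=np.array(s['tcp_rot']);T=lambda w:(w-s['tool_pos'])@R
c=lambda q:np.array(q)/12+[135,225]-.46
l=T(ray('scene',c([[600,197],[470,446]]),.1226));p=T(ray('scene',c([[608,262],[487,490],[62,320]]),.101))
print(l,p)
# predicted rim outline projected for pan centres
for cx,name in [(-.0021,'wrist'),(-.006,'scene')]:
  C=s['tool_pos']+R@np.array([cx,0,0]); 
  P=[ [*(C+R@np.array([a,b,0]))[:2],.101] for a,b in [(-.062,.029),(-.062,-.029),(.062,-.029)]]
  print(name,(proj('scene',P)-[135,225]+.46)*12)
C=s['tool_pos']+R@np.array([-.0023,0,0]); print('lid',(proj('scene',[[*(C+R@np.array([a,b,0]))[:2],.1226] for a,b in [(-.064,.031),(-.064,-.031),(.064,-.031)]])-[135,225]+.46)*12)
E
```

```text
[[-0.0686  0.0286  0.1967]
 [-0.0699 -0.0321  0.1965]] [[-0.0692  0.025   0.2183]
 [-0.0698 -0.0313  0.2181]
 [ 0.0312 -0.0291  0.2183]]
wrist [[594.7694 242.6218]
 [467.2955 475.4272]
 [-56.7145 279.4654]]
scene [[611.3319 248.5538]
 [484.2705 481.7488]
 [-40.6941 285.4802]]
lid [[595.184  187.5273]
 [456.2601 439.3331]
 [-93.8987 234.3992]]
```

Call:
drive_tool(
  increments=[
    [-0.7,-0.5,2,0.001,-0.001,0,1],
    [-1.4,-1,4,0.003,-0.002,0,1],
    [-1.4,-1,6,0.003,-0.002,0,1],
    [-1.4,-1,8,0.003,-0.002,0,1],
    [-1.4,-1,9.5,0.003,-0.002,0,1],
  ],
)

```text
t: 20.35
tool_pos: [0.5623, -0.3018, 0.3119]
tcp_rot: [[-0.941, -0.337, 0.003], [-0.337, 0.941, -0.0], [-0.003, -0.001, -1.0]]
force: [0.9, -0.0, -1.1]
width: 0.126
```

Call:
drive_tool(
  increments=[
    [0,0,0.8,0,0,0,1],
    [0,0,1.6,0,0,0,1],
    [0,0,2.4,0,0,0,1],
    [0,0,3.2,0,0,0,1],
    [0,0,4,0,0,0,1],
  ],
)

```text
t: 20.85
tool_pos: [0.5623, -0.3018, 0.3079]
tcp_rot: [[-0.941, -0.337, 0.003], [-0.337, 0.941, -0.0], [-0.002, -0.001, -1.0]]
force: [-1.1, -0.9, -0.3]
width: 0.126
```

```bash
python3 - <<'E'
from h import *
save('scene','s15.png');im=cv2.imread('pics/s15.png')
cv2.imwrite('pics/s15z.png',cv2.resize(im[225:275,130:195],None,fx=11,fy=11,interpolation=cv2.INTER_CUBIC))
go([.5625,-.3013,.3007],199.8)
print(arm.sense()['tcp_rot'],arm.sense()['ft_torque'])
E
```

```text
t 20.9 pos [ 0.5622 -0.3018  0.3077] w 0.12730792712787717 F [0.376  0.4109 0.2014]
shift mm [-0.39  0.38  7.02] turn [-0.0012  0.0023 -0.0015] dist 7.0368056779426995
[[-0.9414 -0.3374  0.0026]
 [-0.3374  0.9414 -0.0003]
 [-0.0023 -0.0012 -1.    ]] [ 0.0565  0.0422 -0.0673]
```

View pics/s15z.png

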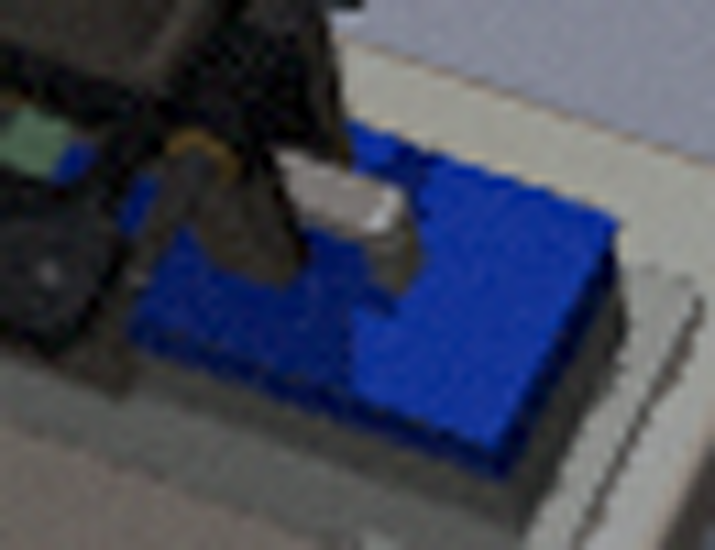

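The lid sits squarely over the pan and now hides the rim. There is no contact force, so I'm easing it down.

Call:
drive_tool(
  increments=[
    [0,0,0.6,0,0,0,1],
    [0,0,1.2,0,0,0,1],
    [0,0,1.8,0,0,0,1],
    [0,0,2.4,0,0,0,1],
    [0,0,3,0,0,0,1],
  ],
)

```text
t: 21.4
tool_pos: [0.5623, -0.3018, 0.3049]
tcp_rot: [[-0.941, -0.337, 0.003], [-0.337, 0.941, -0.0], [-0.003, -0.001, -1.0]]
force: [-1.1, -0.0, -0.5]
width: 0.129
```

Call:
drive_tool(
  increments=[
    [0,0,0.6,0,0,0,1],
    [0,0,1.2,0,0,0,1],
    [0,0,1.6,0,0,0,1],
    [0,0,2,0,0,0,1],
  ],
)

```text
t: 21.8
tool_pos: [0.5623, -0.3018, 0.3029]
tcp_rot: [[-0.941, -0.337, 0.003], [-0.337, 0.941, -0.0], [-0.002, -0.001, -1.0]]
force: [-0.6, -0.6, -0.3]
width: 0.128
```

The lip is inside the opening (z is below 0.3067) with no side force. Two more millimetres.

Call:
drive_tool(
  increments=[
    [0,0,0.4,0,0,0,1],
    [0,0,0.8,0,0,0,1],
    [0,0,1.2,0,0,0,1],
    [0,0,1.5,0,0,0,1],
  ],
)

```text
t: 22.2
tool_pos: [0.5623, -0.3018, 0.3014]
tcp_rot: [[-0.941, -0.337, 0.003], [-0.337, 0.941, -0.0], [-0.002, -0.001, -1.0]]
force: [0.5, 0.2, -0.6]
width: 0.125
```

Call:
drive_tool(
  increments=[
    [0,0,0.3,0,0,0,1],
    [0,0,0.6,0,0,0,1],
    [0,0,0.6,0,0,0,1],
  ],
)

```text
t: 22.5
tool_pos: [0.5623, -0.3018, 0.3008]
tcp_rot: [[-0.941, -0.337, 0.003], [-0.337, 0.941, -0.0], [-0.002, -0.001, -1.0]]
force: [0.2, -0.5, -1.9]
width: 0.128
```

Call:
drive_tool(
  increments=[
    [0,0,0.3,0,0,0,1],
    [0,0,0.6,0,0,0,1],
    [0,0,0.6,0,0,0,1],
  ],
)

```text
t: 22.8
tool_pos: [0.5624, -0.3018, 0.3004]
tcp_rot: [[-0.941, -0.337, 0.003], [-0.337, 0.941, -0.0], [-0.003, -0.001, -1.0]]
force: [0.4, 1.0, 0.9]
width: 0.126
```

Contact at about 0.3004, where the seated height was predicted to be 0.3007. A last light nudge, then release.

Call:
drive_tool(
  increments=[
    [0,0,0.4,0,0,0,1],
    [0,0,0.5,0,0,0,1],
  ],
)

```text
t: 23.0
tool_pos: [0.5623, -0.3018, 0.3003]
tcp_rot: [[-0.941, -0.337, 0.003], [-0.337, 0.941, -0.0], [-0.003, -0.001, -1.0]]
force: [-1.3, 1.6, 5.2]
width: 0.132
```

Call:
drive_tool(
  increments=[
    [0,0,-0.3,0,0,0,0.9],
    [0,0,-0.3,0,0,0,0.7],
    [0,0,-0.3,0,0,0,0.6],
    [0,0,-0.3,0,0,0,0.5],
    [0,0,-0.3,0,0,0,0.4],
  ],
  newtons=5,
)

```text
t: 23.5
tool_pos: [0.5623, -0.3018, 0.2998]
tcp_rot: [[-0.941, -0.337, 0.003], [-0.337, 0.941, -0.0], [-0.002, -0.001, -1.0]]
force: [-0.4, -0.1, 0.6]
width: 0.296
```

Call:
drive_tool(
  increments=[
    [0,0,0,0,0,0,0.2],
    [0,0,0,0,0,0,0.1],
    [0,0,-10,0,0,0,0.1],
    [0,0,-30,0,0,0,0.1],
    [0,0,-60,0,0,0,0.1],
  ],
)

```text
t: 24.0
tool_pos: [0.5617, -0.3015, 0.3598]
tcp_rot: [[-0.941, -0.337, -0.0], [-0.337, 0.941, 0.001], [-0.0, 0.001, -1.0]]
force: [0.5, -0.3, 0.3]
width: 0.452
```

Call:
drive_tool(
  increments=[
    [0,0,-20,0,0,0,0],
    [0,0,-40,0,0,0,-0.5],
    [0,10,-55,0,0,0,-1],
    [0,40,-60,0,0,0,-1],
    [0,70,-60,0,0,0,-1],
  ],
)

```text
t: 24.5
tool_pos: [0.5379, -0.235, 0.4213]
tcp_rot: [[-0.942, -0.336, 0.005], [-0.336, 0.942, -0.001], [-0.004, -0.002, -1.0]]
force: [0.3, 0.5, -0.2]
width: 0.824
```

```bash
python3 - <<'E'
from h import *
im=save('wrist','w16.png')
save('scene','s16.png');im=cv2.imread('pics/s16.png')
cv2.imwrite('pics/s16z.png',cv2.resize(im[210:310,100:220],None,fx=6,fy=6,interpolation=cv2.INTER_CUBIC))
print([(d['position'],d['conf']) for d in finder.tip_of('lid_blue_grip','scene')])
go([.56,-.3,.4],199.8)
E
```

```text
[([0.5681, -0.2968, 0.1289], 0.88), ([0.4636, -0.0874, 0.0384], 0.57)]
t 24.65 pos [ 0.5381 -0.2334  0.4206] w 0.9582696467349532 F [-0.0541 -1.4496  0.3995]
shift mm [  2.19 -70.02  20.66] turn [-0.0006  0.0032  0.0021] dist 73.04122805702815
```

View pics/w16.png

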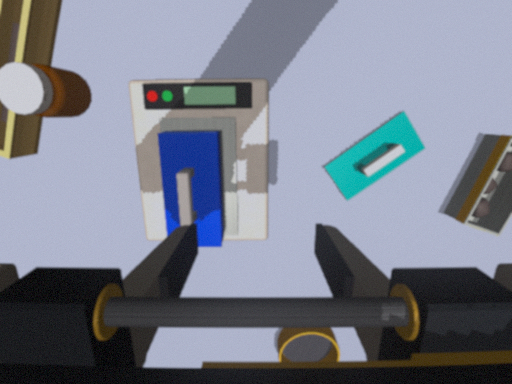

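View pics/s16z.png

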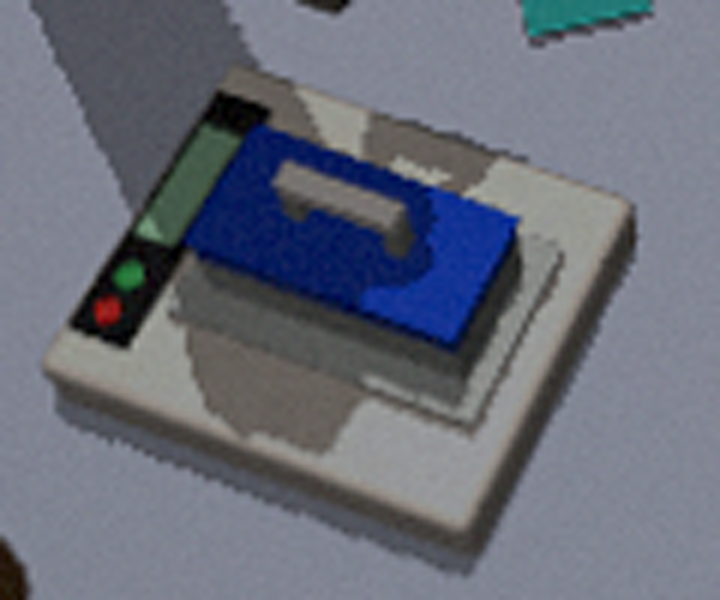

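The lid looks level and fully down, with the bar centre at z=0.1289 (0.129 expected). The arm is clear. Settling briefly, then handing in.

Call:
drive_tool(
  increments=[
    [0,0,0,0,0,0,-1],
    [0,0,0,0,0,0,-1],
    [0,0,0,0,0,0,-1],
  ],
)

```text
t: 24.95
tool_pos: [0.5384, -0.2367, 0.4197]
tcp_rot: [[-0.942, -0.336, 0.002], [-0.336, 0.942, -0.001], [-0.002, -0.001, -1.0]]
force: [0.2, 0.2, -0.1]
width: 0.998
```

```bash
python3 - <<'E'
from h import *
s=arm.sense();print(s['t'],s['force'],s['joint_velocities'])
print(arm.finish_job())
E
```

```text
24.95 [ 0.2007  0.1526 -0.1282] [ 0.0204  0.1041 -0.115   0.1253 -0.0897 -0.0107 -0.0147]
the job is handed in; nothing more can be done
None
```

The blue-banded pan is on the balance's weighing plate with its lid seated, and I handed the job in at 24.95 s.

**Pan:** I set it down lengthwise along the plate. The wrist camera put it about 1 mm from the plate's centre, with its yaw matching to within about 0.1°. Touchdown pressed at roughly 10 N. The cores stood upright in every picture up to the lid going on.

**Lid:** The blue lid touched down at tool height 0.3004 m, where 0.3007 m was predicted for fully seated. The finder put its grip bar at z = 0.1289 m, where 0.129 m means fully seated. It looks flat in the last scene picture.

**Disagreement:** The wrist and scene cameras differed by 2–4 mm on where the lid and pan were. I went between the two before lowering the lid, and it went in without any noticeable side force.

**Not checked:** I took no picture of the cores once the lid was on. I didn't touch the yellow pan, yellow lid, turquoise lid or anything else on the bench, but I didn't re-measure where they are.

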